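# Lay the washed sampling scoops out to dry and start the dryer

## Task

Lay the two loose sampling scoops flat in the two empty lanes of the drying station, one in each, straight along the lane, trough side up, and pointing the same way as the scoop already lying in the middle lane; set them down, do not drop them. Then turn the red rotary switch clockwise as far as it goes to start the dryer. Leave the scoop in the middle lane, the bottle and the cup where they are.

Things in the scene. Friction and masses are not known exactly. Their poses are not given: they have to be found in the camera images.
- dryer: Drying station, fixed: white box 230 (x) by 300 (y) by 28 mm. Origin: centre of its underside; x away from the robot, y to the end with the red switch, z up. Yaw up to 0.25 rad. Steel bed from y = -150 to +70 mm, floor 30 mm above the bench, rim 5 mm thick standing 12 mm above the floor. Ribs 5 mm wide, 5 mm tall along y at x = -36 and +36 mm part it into three lanes.
- lane_near (a point): Middle of the nearest (to the robot) lane of the steel bed, on its floor, 30 mm above the bench. Axes as dryer: the lane runs along y, is 67 to 72 mm wide (x) and 210 mm long (y). Empty at the start.
- lane_mid (a point): Middle of the middle lane of the steel bed, on its floor, 30 mm above the bench. Axes as dryer: the lane runs along y, is 67 to 72 mm wide (x) and 210 mm long (y). The scoop that shows the direction lies in it.
- lane_far (a point): Middle of the farthest (from the robot) lane of the steel bed, on its floor, 30 mm above the bench. Axes as dryer: the lane runs along y, is 67 to 72 mm wide (x) and 210 mm long (y). Empty at the start.
- scoop_a: Loose sampling scoop, 180 mm long, about 60 g. Origin: mid-length, on its underside; its balance point, grip here. x points along it to the blade, z up. x -90 to +30 mm: straight blue handle 16 mm wide, 14 tall; then a thin steel shaft; +50 to +90 mm: open steel trough 24 mm wide, 10 tall. Starts flat on the bench (z = 0), trough up, left or right of the dryer. The two are alike.
- scoop_b: Loose sampling scoop, 180 mm long, about 60 g. Origin: mid-length, on its underside; its balance point, grip here. x points along it to the blade, z up. x -90 to +30 mm: straight blue handle 16 mm wide, 14 tall; then a thin steel shaft; +50 to +90 mm: open steel trough 24 mm wide, 10 tall. Starts flat on the bench (z = 0), trough up, left or right of the dryer. The two are alike.
- scoop_a_tip (a point): Tip of the blade of scoop_a, 90 mm from its origin along its x axis.
- scoop_b_tip (a point): Tip of the blade of scoop_b, 90 mm from its origin along its x axis.
- scoop_ref: Third scoop, alike, already lying in the middle lane (its x axis, so its blade, points along the station's -y, away from the switch). Leave it where it is.
- switch_grip (a point): On the switch's upright turning axis, at the height to grip it (65 mm above the bench). The red grip is an upright bar 14 mm thick, 42 long, 32 tall, top 72 mm above the bench, with a white pointer line on half of its top, on a red disc 44 mm across and a grey base 68 mm across. The point turns with the switch; the bar lies along the point's x axis.
- switch (a joint): Angle of the rotary switch in rad. 0 is off: the bar lies along the station's x with the pointer towards the robot. It grows clockwise seen from above to the stop at 1.3, which is on. Starts between 0 and 0.2. It turns with light friction (about 0.05 N m) and stays where it is left.
- bottle: White plastic bottle, 60 mm across, 140 mm tall, loose, standing beyond the left-hand side. Origin: centre of its underside. Leave it.
- cup: Clear plastic sample cup, 60 mm across the rim, 85 mm tall, loose, standing beyond the right-hand side. Origin: centre of its underside. Leave it.
Not all that is in view belongs to the job. What is shaped like the scoop_b but yellow is not meant.

How it is judged:
By the outcome, as a careful person would: the job done as asked, in the order asked, and still so for the second after the job is handed in, with the robot touching nothing.
It also fails if it takes over 64 s, if anything falls off the work surface, if the arm or the gripper's body presses on something with over 40 N, if the wrist force passes 120 N, or if a joint passes its speed limit or range.

## Robot

A 7-joint arm with a two-finger parallel gripper is mounted at the origin on the work surface. World frame = base frame: x ahead of the robot, y to its left, z up, the work surface at z = 0. Lengths are in m, angles in rad, forces in N, time in s.
With the tool pointing down it reaches from about 0.4 to 0.875 m from the base axis. Payload 19.3 kg.
Tool frame: the origin (TCP) lies midway between the tips of the shut fingers; the grasp point (between the pads) lies 19 mm behind it; x points along the fingers, y is the direction in which the jaws open and shut, and the axes are right-handed (so a half turn about x gives the same grasp; the last joint's range is limited). The gripper opens to 85 mm and grips with 20 to 120 N. Pads are 22 mm wide; open, the fingers measure 114 mm over their backs; the gripper's body (76 mm by 85 mm) begins 54 mm behind the grasp point. The pads swing forward as they close: fully open they stand 13 mm farther back than shut.
Start: joints at [-1.229, 0.521, -0.036, 1.599, 0.021, 1.021, -0.113], TCP at [0.25, 0.573, 0.231] pointing down, gripper open.
Joint ranges: [-2.91, 2.91], [-0.3, 2.13], [-1.5, 1.42], [0.17, 2.43], [-1.26, 4.41], [0.16, 1.93], [-2.52, 2.52]. Speed limits (rad/s): [1.89, 1.89, 2.39, 2.39, 3.01, 3.01, 3.01].

## Interface

Orientations are given as [roll, pitch, yaw] about the fixed x, y, z axes, in that order (R = Rz(yaw) Ry(pitch) Rx(roll)).
In Python, from workcell import bot gives the robot as it stands. The module is installed in compiled form; this text tells all that it offers.
- The arm moves only by the tool servo_tool, never from a script. Its argument "targets" is a list of rows, each an object of numbers: "x", "y", "z": the shift along the tool's x, y, z as a fraction of full scale; "wx", "wy", "wz": the turn, a rotation vector about the tool's x, y, z as a fraction of full scale. A call has 1 to 12 rows; each row is the pose to reach, as a shift and turn from the pose measured when the call began, along the tool's axes at that moment, turning the shorter way round; what a row does not reach only later rows make up. Full scale, the value 1, is 40 cm for a shift and 360 degrees for a turn. A row lasts 1/8 s, in which the tool goes at most 62.5 mm and 10.7 degrees, less where a joint would pass 70% of its speed; a pose out of reach is approached as far as the arm can. A call with a number of a shift or a turn outside -1 to 1 is refused whole. A call with a gripper value outside its range is refused whole. "grip" is the gripper command: -1 is shut, 1 is fully open, values between are in proportion, set as the call begins (left out, the last holds). The fingers move at their own pace and stop on an object; "squeeze" is the grip in N (left out, the last holds). Time passes only in rows, so rows that repeat a pose let the fingers close. It gives the time, the measured TCP pose, the force and the opening at its end, in the units of the state.
- bot.observe(): the state, without advancing time (a new reading comes with each control period).
- bot.grab_frame(name): name is "side" or "top"; returns (picture, depth): 384x512x3 uint8, red, green, blue; 384x512 float32, m along the optical axis (not along the pixel's ray), 0 where there is no reading.
- bot.get_calibration(name): a dict with "intrinsics" (3x3 intrinsics, pixels), "R" (3x3) and "t" (3): a world point X has camera coordinates R X + t. Camera axes: x right, y down, z forward; pixel columns grow to the right and rows downward; lengths in m; the calibration is good to about 2 mm. A picture is of the moment at which its call begins. get_calibration takes no time and is no camera call.
- bot.job_done(): hands the job in, once; it reports no verdict.
Trained networks look in the newest picture that a camera, given by its name, has taken for a name from the list of things; names that differ only in an ending like _2 or _b are one class to them, and where a whole thing is asked for, a point or a joint stands for the part that bears it (a point fixed in the world has none). Each returns a list of dicts, best first, with "confidence" (0 to 1); they miss things now and then, are a little off and sometimes report something else, mostly with a low value. They report only what shows in the picture. A call takes as long as a camera call. They do not tell look-alikes from the thing itself.
- bot.trace(camera, target): "mask" (384x512 bool, what is visible of it) and "pixel" ([column, row] in pixels, amid what is visible of it).
The state is a dict: "clock": time; "qpos": joint angles; "qd": joint speeds; "joint_efforts": joint torques, N m; "position": TCP position; "tool_rot": TCP orientation; "force": force on the tool from outside, world axes, zero at the start; "moment": the same for the moment, N m; "grip_width": finger opening in m.
Only numpy, scipy, OpenCV 4.12 (cv2) and the standard library are available. Lean on these libraries where they do the work, as an engineer would, in place of code of your own. Each camera call takes 0.05 s, during which the arm holds its last target. There are 200 camera calls.

## Working session

There is one attempt and no reset: what is moved stays moved. The work goes in short steps, Python scripts to look and compute and a tool call to move; the robot and the scene stay as the last step left them, time stands still between calls to the robot, and variables do not carry over. Pictures are saved under pics/ and viewed, on a budget of 10 in all, crops included, one or two more only if the job needs it, and the job is handed in when it is done.

Besides the shell and the picture viewer there is one more tool, called after "Request:" as name([rows], argument=value, ...), one row to a line, values as JSON. servo_tool: Moves the arm, as the interface text tells. Shift numbers are shares of 40 cm and turn numbers shares of 360 degrees, none past 1 either way. Its arguments: {"type":"object","properties":{"targets":{"type":"array"},"grip":{"type":"number"},"squeeze":{"type":"number"}},"required":["targets"]}

```bash
mkdir -p pics; cat > h.py <<'E'
import numpy as np, cv2
from workcell import bot
from scipy.spatial.transform import Rotation as Ro
def cloud(cam,depth):
    c=bot.get_calibration(cam);K=np.array(c["intrinsics"]);R=np.array(c["R"]);t=np.array(c["t"])
    v,u=np.mgrid[:384,:512]
    P=np.stack([(u-K[0,2])/K[0,0]*depth,(v-K[1,2])/K[1,1]*depth,depth],-1)
    return (P-t)@R
def save(n,im,sc=1.5): cv2.imwrite('pics/'+n,cv2.resize(im[...,::-1],None,fx=sc,fy=sc,interpolation=cv2.INTER_CUBIC))
E
python3 - <<'E'
from h import *
s=bot.observe();print({k:np.round(s[k],3) for k in s})
ims=[]
for c in ["top","side"]:
    im,d=bot.grab_frame(c);np.savez(c,im=im,P=cloud(c,d),d=d);ims.append(im)
    print(c,bot.get_calibration(c)["intrinsics"],np.round(-np.array(bot.get_calibration(c)["R"]).T@bot.get_calibration(c)["t"],3))
    save(c+'0.png',im)
    for n in ["scoop_a","switch_grip","dryer"]:
        for r in bot.trace(c,n):
            m=r["mask"]&(d>0);Q=cloud(c,d)[m]
            print(c,n,round(r["confidence"],2),np.round(r["pixel"]),m.sum(),np.round(np.median(Q,0),3) if m.sum() else '')
E
```

```text
{'clock': np.float64(0.0), 'qpos': array([-1.229,  0.522, -0.036,  1.6  ,  0.021,  1.021, -0.113]), 'qd': array([-0.   , -0.001,  0.001,  0.001,  0.002,  0.002, -0.   ]), 'joint_efforts': array([ 2.0000e-03, -9.2711e+01,  1.9810e+00, -3.6992e+01,  1.8000e-02,
        8.0000e-03,  0.0000e+00]), 'position': array([0.25 , 0.572, 0.231]), 'tool_rot': array([-1.513,  1.57 , -1.925]), 'force': array([-0.437,  0.086,  0.135]), 'moment': array([-0.025, -0.019,  0.033]), 'grip_width': np.float64(0.085)}
top [[439.50987165   0.         260.6079626 ]
 [  0.         439.50987165 188.59549302]
 [  0.           0.           1.        ]] [0.262 0.06  1.303]
top scoop_a 0.95 [110. 200.] 336 [0.485 0.507 0.012]
top scoop_a 0.78 [177. 198.] 335 [0.515 0.309 0.011]
top scoop_a 0.63 [392. 219.] 315 [ 0.449 -0.334  0.011]
top scoop_a 0.6 [161. 264.] 344 [0.302 0.348 0.012]
top switch_grip 0.56 [239. 184.] 170 [0.538 0.118 0.045]
top dryer 0.69 [274. 187.] 7306 [0.535 0.013 0.029]
side [[384.06279534   0.         251.46302483]
 [  0.         384.06279534 188.44611002]
 [  0.           0.           1.        ]] [ 0.192 -0.518  0.88 ]
side scoop_a 0.85 [310. 341.] 677 [ 0.457 -0.339  0.012]
side scoop_a 0.78 [138. 166.] 348 [0.291 0.341 0.01 ]
side scoop_a 0.72 [278. 220.] 373 [ 0.538 -0.048  0.041]
side scoop_a 0.65 [184. 118.] 241 [0.492 0.492 0.01 ]
side scoop_a 0.49 [214. 154.] 322 [0.511 0.301 0.008]
side switch_grip 0.73 [248. 177.] 215 [0.536 0.111 0.053]
side dryer 0.88 [267. 214.] 7746 [ 0.53  -0.017  0.03 ]
```

View pics/top0.png

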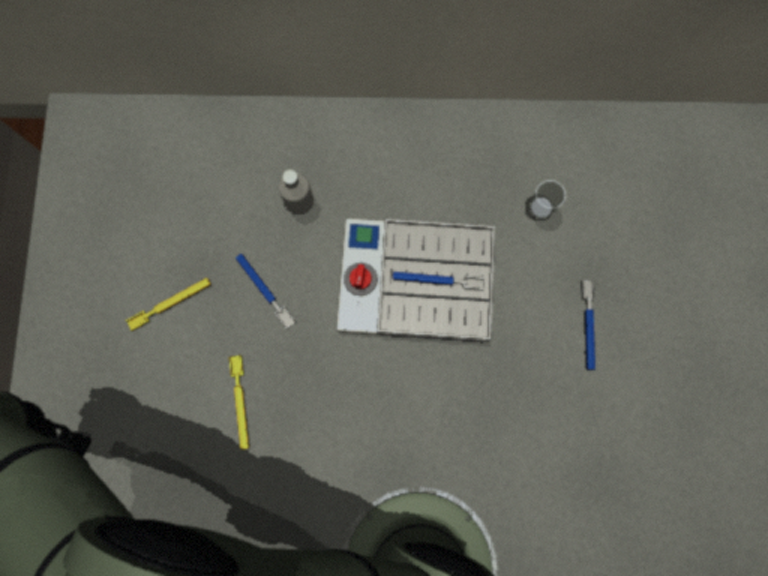

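View pics/side0.png

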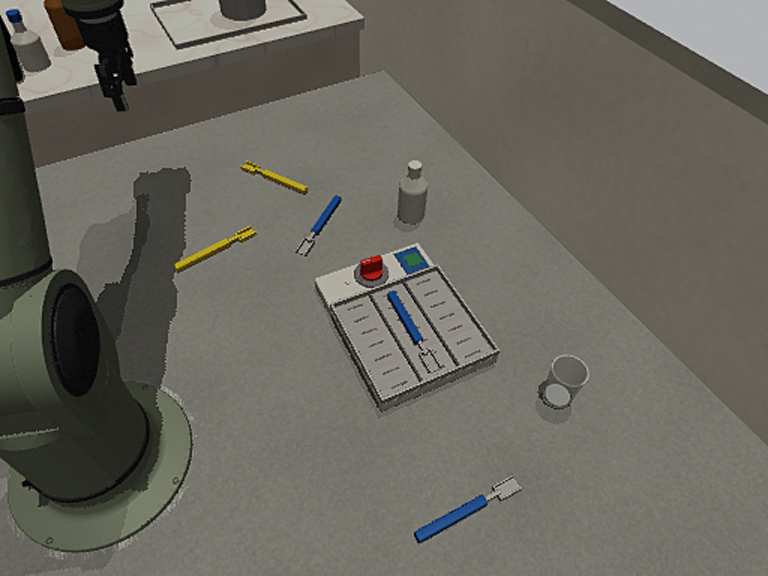

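The blue scoops are at top-view (265,290), left of the station, and (588,325), right of it. The yellow ones at (168,305) and (240,400) are look-alikes, and the blue one at (437,280) is the reference. The two outer blue ones match the description. I'll measure them and confirm with one crop.

```bash
cat >> h.py <<'E'
def blues(im,P):
    """blue handles: (origin xy, yaw) using handle axis; x towards blade found from bright steel is left to caller"""
    hsv=cv2.cvtColor(im,cv2.COLOR_RGB2HSV)
    m=((hsv[...,0]>105)&(hsv[...,0]<125)&(hsv[...,1]>150)).astype(np.uint8)
    n,L,st,_=cv2.connectedComponentsWithStats(m)
    out=[]
    for i in range(1,n):
        if st[i,4]<60: continue
        Q=P[(L==i)&(P[...,2]<0.2)&(P[...,2]>-0.02)]
        if len(Q)<40: continue
        (c,s,a)=cv2.minAreaRect(Q[:,:2].astype(np.float32))
        ax=np.linalg.svd(Q[:,:2]-Q[:,:2].mean(0),full_matrices=False)[2][0]
        out.append(dict(c=np.array(c),size=np.round(s,3),yaw=np.degrees(np.arctan2(ax[1],ax[0])),z=np.median(Q[:,2]),n=len(Q)))
    return out
E
python3 - <<'E'
from h import *
for c in ["top","side"]:
    D=np.load(c+".npz");im,P=D["im"],D["P"]
    for b in blues(im,P): print(c,{k:np.round(v,3) for k,v in b.items()})
D=np.load("top.npz");im,P=D["im"],D["P"]
for r in bot.trace("top","dryer")[:1]:
    Q=P[r["mask"]&(P[...,2]>0.015)&(P[...,2]<0.05)]
    print(cv2.minAreaRect(Q[:,:2].astype(np.float32)))
hsv=cv2.cvtColor(im,cv2.COLOR_RGB2HSV)
m=((hsv[...,0]<8)|(hsv[...,0]>172))&(hsv[...,1]>150)&(P[...,0]>.4)&(P[...,2]>0.06)&(P[...,2]<0.1)
Q=P[m];print('red top',len(Q),Q.mean(0),cv2.minAreaRect(Q[:,:2].astype(np.float32)))
a=cv2.resize(im[160:225,145:205],None,fx=6,fy=6);b=cv2.resize(im[180:250,370:420],None,fx=5.57,fy=5.57);e=cv2.resize(im[150:225,225:335],None,fx=3,fy=3)
H=390;pad=lambda x:np.pad(x[:H],((0,H-min(H,x.shape[0])),(0,4),(0,0)))
save('crop1.png',np.hstack([pad(a),pad(b)]),1.0)
E
```

```text
top {'c': array([0.628, 0.116]), 'size': array([0.053, 0.043]), 'yaw': np.float64(-95.298), 'z': np.float64(0.028), 'n': np.int64(111)}
top {'c': array([0.543, 0.331]), 'size': array([0.112, 0.013]), 'yaw': np.float64(-141.427), 'z': np.float64(0.013), 'n': np.int64(158)}
top {'c': array([ 0.54 , -0.004]), 'size': array([0.112, 0.013]), 'yaw': np.float64(-94.894), 'z': np.float64(0.044), 'n': np.int64(161)}
top {'c': array([ 0.428, -0.333]), 'size': array([0.016, 0.113]), 'yaw': np.float64(178.484), 'z': np.float64(0.013), 'n': np.int64(184)}
side {'c': array([0.09 , 1.194]), 'size': array([0.036, 0.028]), 'yaw': np.float64(-91.341), 'z': np.float64(0.175), 'n': np.int64(69)}
side {'c': array([0.544, 0.328]), 'size': array([0.119, 0.016]), 'yaw': np.float64(-141.258), 'z': np.float64(0.012), 'n': np.int64(146)}
side {'c': array([0.628, 0.113]), 'size': array([0.059, 0.049]), 'yaw': np.float64(-92.333), 'z': np.float64(0.028), 'n': np.int64(145)}
side {'c': array([ 0.541, -0.007]), 'size': array([0.119, 0.015]), 'yaw': np.float64(-94.537), 'z': np.float64(0.043), 'n': np.int64(224)}
side {'c': array([ 0.429, -0.338]), 'size': array([0.016, 0.119]), 'yaw': np.float64(178.852), 'z': np.float64(0.013), 'n': np.int64(414)}
((0.5430625677108765, 0.009978681802749634), (0.30049797892570496, 0.23012429475784302), 86.82054901123047)
red top 64 [0.53822154 0.11991837 0.07010052] ((0.539097011089325, 0.12037929892539978), (0.013971023261547089, 0.040544185787439346), 82.78489685058594)
```

View pics/crop1.png

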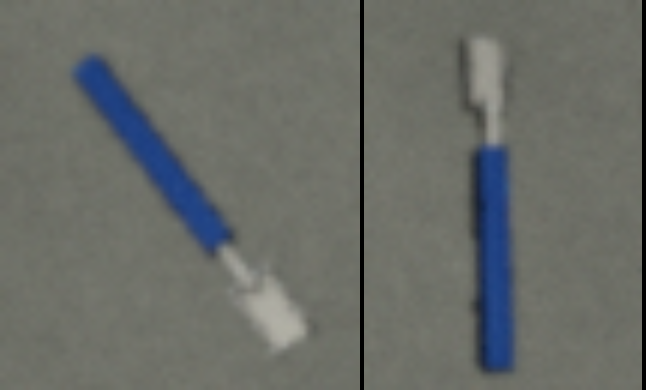

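The crop confirms both are blue: the left one has its blade at lower right (crop 270,310), the right one has its blade at the top (crop 487,70). Next is a helper for the move numbers, then I move.

```bash
cat >> h.py <<'E'
def rows(*targets):
    """each target x,y,z,jaw angle(deg of tool y, taken literally) -> fractions in tool axes from current pose"""
    s=bot.observe();R=Ro.from_euler('xyz',s["tool_rot"]);p=np.array(s["position"])
    y=R.as_matrix()[:,1];print('now',round(float(s["clock"]),2),p.round(4),'jaw',round(np.degrees(np.arctan2(y[1],y[0])),1),'q',np.round(s["qpos"],2),'F',np.round(s["force"],1),'w',round(float(s["grip_width"]),4))
    for t in targets:
        f=np.radians(t[3]-90)
        T=np.array([[0,-np.sin(f),np.cos(f)],[0,np.cos(f),np.sin(f)],[-1,0,0]])
        d=R.inv().apply(np.array(t[:3])-p)/0.4
        w=np.degrees((R.inv()*Ro.from_matrix(T)).as_rotvec())/360
        print(t,'x %.4f y %.4f z %.4f wx %.4f wy %.4f wz %.4f'%(*d,*w))
E
python3 -c "
from h import *
rows((.520,.311,.15,-51.3))"
```

```text
now 0.45 [0.2502 0.5727 0.2312] jaw 66.4 q [-1.23  0.52 -0.04  1.6   0.02  1.02 -0.11] F [-1.4 -0.5 -0.2] w 0.0852
(0.52, 0.311, 0.15, -51.3) x 0.2032 y -0.3295 z 0.8800 wx 0.3270 wy 0.0000 wz 0.0000
```

Request:
servo_tool([
  {"x": 0.203, "y": -0.33, "z": 0.88, "wx": 0.327},
  {"x": 0.203, "y": -0.33, "z": 0.88, "wx": 0.327},
  {"x": 0.203, "y": -0.33, "z": 0.88, "wx": 0.327},
  {"x": 0.203, "y": -0.33, "z": 0.88, "wx": 0.327},
  {"x": 0.203, "y": -0.33, "z": 0.88, "wx": 0.327},
  {"x": 0.203, "y": -0.33, "z": 0.88, "wx": 0.327},
  {"x": 0.203, "y": -0.33, "z": 0.88, "wx": 0.327},
  {"x": 0.203, "y": -0.33, "z": 0.88, "wx": 0.327},
  {"x": 0.203, "y": -0.33, "z": 0.88, "wx": 0.327},
  {"x": 0.203, "y": -0.33, "z": 0.88, "wx": 0.327},
  {"x": 0.203, "y": -0.33, "z": 0.88, "wx": 0.327},
  {"x": 0.203, "y": -0.33, "z": 0.88, "wx": 0.327},
], grip=1, squeeze=40)

```text
$.targets[0]: bad value
```

```bash
python3 -c "
from h import *
im,d=bot.grab_frame('side')
for b in blues(im,cloud('side',d)): print({k:np.round(v,3) for k,v in b.items()})
rows((.520,.311,.03,-51.3),(.520,.311,.005,-51.3))"
```

```text
{'c': array([0.09 , 1.194]), 'size': array([0.03 , 0.036]), 'yaw': np.float64(-108.21), 'z': np.float64(0.175), 'n': np.int64(69)}
{'c': array([0.543, 0.328]), 'size': array([0.12 , 0.016]), 'yaw': np.float64(-141.302), 'z': np.float64(0.012), 'n': np.int64(146)}
{'c': array([0.628, 0.113]), 'size': array([0.059, 0.05 ]), 'yaw': np.float64(-90.64), 'z': np.float64(0.028), 'n': np.int64(145)}
{'c': array([ 0.54 , -0.007]), 'size': array([0.119, 0.016]), 'yaw': np.float64(-94.706), 'z': np.float64(0.043), 'n': np.int64(224)}
{'c': array([ 0.428, -0.338]), 'size': array([0.016, 0.118]), 'yaw': np.float64(178.804), 'z': np.float64(0.013), 'n': np.int64(414)}
now 0.5 [0.2502 0.5727 0.2313] jaw 66.4 q [-1.23  0.52 -0.04  1.6   0.02  1.02 -0.11] F [ 0.3 -0.  -0.2] w 0.0853
(0.52, 0.311, 0.03, -51.3) x 0.5032 y -0.3294 z 0.8800 wx 0.3270 wy 0.0000 wz 0.0000
(0.52, 0.311, 0.005, -51.3) x 0.5657 y -0.3294 z 0.8800 wx 0.3270 wy 0.0000 wz 0.0000
```

Request:
servo_tool([
  {"x": 0.203, "y": -0.33, "z": 0.88, "wx": 0.327, "wy": 0, "wz": 0},
  {"x": 0.203, "y": -0.33, "z": 0.88, "wx": 0.327, "wy": 0, "wz": 0},
  {"x": 0.203, "y": -0.33, "z": 0.88, "wx": 0.327, "wy": 0, "wz": 0},
  {"x": 0.203, "y": -0.33, "z": 0.88, "wx": 0.327, "wy": 0, "wz": 0},
  {"x": 0.203, "y": -0.33, "z": 0.88, "wx": 0.327, "wy": 0, "wz": 0},
  {"x": 0.203, "y": -0.33, "z": 0.88, "wx": 0.327, "wy": 0, "wz": 0},
  {"x": 0.203, "y": -0.33, "z": 0.88, "wx": 0.327, "wy": 0, "wz": 0},
  {"x": 0.203, "y": -0.33, "z": 0.88, "wx": 0.327, "wy": 0, "wz": 0},
  {"x": 0.203, "y": -0.33, "z": 0.88, "wx": 0.327, "wy": 0, "wz": 0},
  {"x": 0.203, "y": -0.33, "z": 0.88, "wx": 0.327, "wy": 0, "wz": 0},
  {"x": 0.203, "y": -0.33, "z": 0.88, "wx": 0.327, "wy": 0, "wz": 0},
  {"x": 0.203, "y": -0.33, "z": 0.88, "wx": 0.327, "wy": 0, "wz": 0},
], grip=1, squeeze=40)

```text
clock: 2.0
position: [0.5197, 0.3111, 0.1499]
tool_rot: [0.944, 1.57, -1.521]
force: [-0.8, -0.4, 0.0]
grip_width: 0.0854
```

```bash
python3 -c "
from h import *
rows((.520,.311,.03,-51.3),(.520,.311,.005,-51.3))"
```

```text
now 2.0 [0.5197 0.3111 0.1499] jaw -51.2 q [-0.98  0.65  0.51  1.75 -0.4   0.85 -1.18] F [-0.8 -0.4  0. ] w 0.0854
(0.52, 0.311, 0.03, -51.3) x 0.2999 y 0.0005 z -0.0005 wx 0.0002 wy 0.0001 wz -0.0001
(0.52, 0.311, 0.005, -51.3) x 0.3624 y 0.0005 z -0.0005 wx 0.0002 wy 0.0001 wz -0.0001
```

Request:
servo_tool([
  {"x": 0.15, "y": 0, "z": 0, "wx": 0, "wy": 0, "wz": 0},
  {"x": 0.25, "y": 0, "z": 0, "wx": 0, "wy": 0, "wz": 0},
  {"x": 0.31, "y": 0, "z": 0, "wx": 0, "wy": 0, "wz": 0},
  {"x": 0.34, "y": 0, "z": 0, "wx": 0, "wy": 0, "wz": 0},
  {"x": 0.362, "y": 0, "z": 0, "wx": 0, "wy": 0, "wz": 0},
  {"x": 0.362, "y": 0, "z": 0, "wx": 0, "wy": 0, "wz": 0},
])

```text
clock: 2.75
position: [0.5199, 0.3111, 0.0053]
tool_rot: [1.389, 1.57, -1.075]
force: [-0.6, -0.2, -0.4]
grip_width: 0.0855
```

Request:
servo_tool([
  {"x": 0, "y": 0, "z": 0, "wx": 0, "wy": 0, "wz": 0},
  {"x": 0, "y": 0, "z": 0, "wx": 0, "wy": 0, "wz": 0},
  {"x": 0, "y": 0, "z": 0, "wx": 0, "wy": 0, "wz": 0},
  {"x": 0, "y": 0, "z": 0, "wx": 0, "wy": 0, "wz": 0},
  {"x": 0, "y": 0, "z": 0, "wx": 0, "wy": 0, "wz": 0},
  {"x": 0, "y": 0, "z": 0, "wx": 0, "wy": 0, "wz": 0},
  {"x": 0, "y": 0, "z": 0, "wx": 0, "wy": 0, "wz": 0},
  {"x": 0, "y": 0, "z": 0, "wx": 0, "wy": 0, "wz": 0},
], grip=-1, squeeze=40)

```text
clock: 3.75
position: [0.5199, 0.3112, 0.0057]
tool_rot: [2.326, 1.571, -0.139]
force: [-2.3, -0.6, 5.4]
grip_width: 0.0152
```

Request:
servo_tool([
  {"x": -0.05, "y": 0, "z": 0, "wx": 0, "wy": 0, "wz": 0},
  {"x": -0.15, "y": 0, "z": 0, "wx": 0, "wy": 0, "wz": 0},
  {"x": -0.25, "y": 0, "z": 0, "wx": 0, "wy": 0, "wz": 0},
  {"x": -0.35, "y": 0, "z": 0, "wx": 0, "wy": 0, "wz": 0},
  {"x": -0.35, "y": 0, "z": 0, "wx": 0, "wy": 0, "wz": 0},
])

```text
clock: 4.38
position: [0.5212, 0.3118, 0.1496]
tool_rot: [3.105, 1.565, 0.64]
force: [-0.5, 0.3, -1.0]
grip_width: 0.0145
```

```bash
python3 -c "
from h import *
im,d=bot.grab_frame('side');save('lift1.png',im[60:260,80:380],2)
rows((.615,-.034,.15,-3.2),(.615,-.034,.05,-3.2))"
```

```text
now 4.42 [0.5203 0.3116 0.1477] jaw -51.2 q [-0.98  0.65  0.51  1.75 -0.41  0.85 -1.17] F [ 0.3  0.6 -0.4] w 0.0145
(0.615, -0.034, 0.15, -3.2) x -0.0069 y 0.8215 z 0.3573 wx -0.1333 wy -0.0005 wz -0.0002
(0.615, -0.034, 0.05, -3.2) x 0.2431 y 0.8216 z 0.3580 wx -0.1333 wy -0.0005 wz -0.0002
```

View pics/lift1.png

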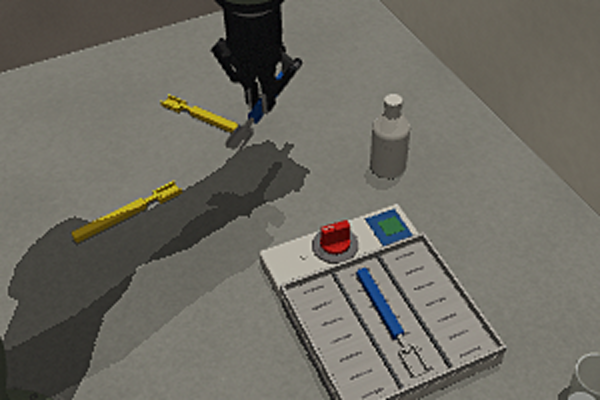

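The scoop is gripped (jaws between (245,60) and (290,70)) and its blade hangs towards the camera. The bottle at (390,150) lies near the path, so I go over it at 0.25 m.

Request:
servo_tool([
  {"x": -0.2, "y": 0.0, "z": 0.0, "wx": 0, "wy": 0, "wz": 0},
  {"x": -0.26, "y": 0.12, "z": 0.05, "wx": -0.02, "wy": 0, "wz": 0},
  {"x": -0.26, "y": 0.27, "z": 0.115, "wx": -0.04, "wy": 0, "wz": 0},
  {"x": -0.26, "y": 0.42, "z": 0.18, "wx": -0.065, "wy": 0, "wz": 0},
  {"x": -0.26, "y": 0.57, "z": 0.25, "wx": -0.09, "wy": 0, "wz": 0},
  {"x": -0.2, "y": 0.7, "z": 0.31, "wx": -0.115, "wy": 0, "wz": 0},
  {"x": -0.1, "y": 0.8, "z": 0.35, "wx": -0.133, "wy": 0, "wz": 0},
  {"x": 0, "y": 0.8215, "z": 0.358, "wx": -0.133, "wy": 0, "wz": 0},
  {"x": 0.1, "y": 0.8215, "z": 0.358, "wx": -0.133, "wy": 0, "wz": 0},
  {"x": 0.1, "y": 0.8215, "z": 0.358, "wx": -0.133, "wy": 0, "wz": 0},
  {"x": 0.1, "y": 0.8215, "z": 0.358, "wx": -0.133, "wy": 0, "wz": 0},
])

```text
clock: 5.8
position: [0.6153, -0.034, 0.1085]
tool_rot: [2.161, 1.567, 0.533]
force: [0.1, -0.5, 0.6]
grip_width: 0.0146
```

```bash
python3 -c "
from h import *
im,d=bot.grab_frame('side');save('over1.png',im[130:300,180:380],3)
P=cloud('side',d)
for b in blues(im,P): print({k:np.round(v,3) for k,v in b.items()})
hsv=cv2.cvtColor(im,cv2.COLOR_RGB2HSV)
m=(hsv[...,0]>105)&(hsv[...,0]<125)&(hsv[...,1]>150)&(P[...,2]>.06)&(P[...,2]<.2)&(P[...,1]<.2)
Q=P[m]; print(len(Q)); print(np.round(Q[np.argsort(Q[:,1])][::max(1,len(Q)//12)],3))
rows((.615,-.034,.036,-3.2))"
```

```text
{'c': array([0.09 , 1.195]), 'size': array([0.035, 0.028]), 'yaw': np.float64(160.255), 'z': np.float64(0.174), 'n': np.int64(67)}
{'c': array([0.627, 0.113]), 'size': array([0.062, 0.047]), 'yaw': np.float64(-111.038), 'z': np.float64(0.028), 'n': np.int64(123)}
{'c': array([ 0.613, -0.047]), 'size': array([0.033, 0.015]), 'yaw': np.float64(-109.868), 'z': np.float64(0.115), 'n': np.int64(59)}
{'c': array([ 0.541, -0.007]), 'size': array([0.119, 0.015]), 'yaw': np.float64(-94.652), 'z': np.float64(0.043), 'n': np.int64(224)}
{'c': array([ 0.428, -0.338]), 'size': array([0.016, 0.118]), 'yaw': np.float64(179.015), 'z': np.float64(0.013), 'n': np.int64(407)}
91
[[ 0.615 -0.063  0.114]
 [ 0.604 -0.061  0.114]
 [ 0.615 -0.058  0.116]
 [ 0.608 -0.055  0.117]
 [ 0.61  -0.052  0.116]
 [ 0.609 -0.048  0.117]
 [ 0.614 -0.046  0.115]
 [ 0.617 -0.041  0.117]
 [ 0.622 -0.034  0.115]
 [ 0.618  0.013  0.117]
 [ 0.621  0.022  0.117]
 [ 0.614  0.047  0.117]
 [ 0.62   0.051  0.118]]
now 5.85 [ 0.6156 -0.0339  0.1089] jaw -3.3 q [-0.26  0.68  0.33  1.74 -0.3   0.77  0.16] F [-0.7  0.1 -1.1] w 0.0147
(0.615, -0.034, 0.036, -3.2) x 0.1823 y -0.0023 z 0.0007 wx -0.0002 wy -0.0003 wz -0.0006
```

View pics/over1.png

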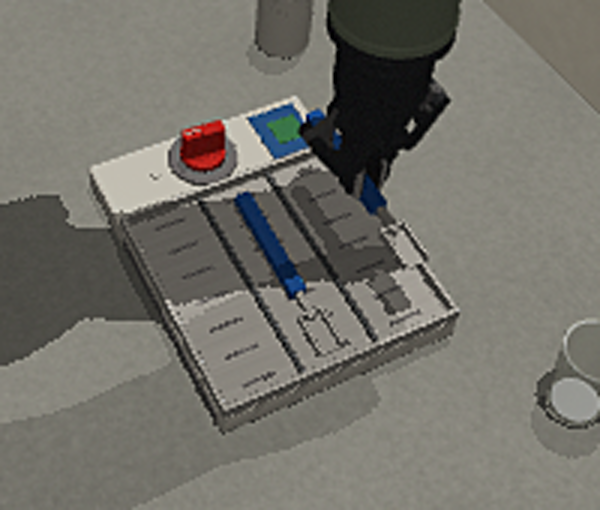

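Level and aligned over the far lane (handle from (320,120) to (375,200), blade at (405,245)). I lower it slowly and release to a partial opening.

Request:
servo_tool([
  {"x": 0.07, "y": -0.002, "z": 0, "wx": 0, "wy": 0, "wz": 0},
  {"x": 0.13, "y": -0.002, "z": 0, "wx": 0, "wy": 0, "wz": 0},
  {"x": 0.16, "y": -0.002, "z": 0, "wx": 0, "wy": 0, "wz": 0},
  {"x": 0.172, "y": -0.002, "z": 0, "wx": 0, "wy": 0, "wz": 0},
  {"x": 0.178, "y": -0.002, "z": 0, "wx": 0, "wy": 0, "wz": 0},
  {"x": 0.182, "y": -0.002, "z": 0, "wx": 0, "wy": 0, "wz": 0},
  {"x": 0.182, "y": -0.002, "z": 0, "wx": 0, "wy": 0, "wz": 0},
])

```text
clock: 6.72
position: [0.6153, -0.0336, 0.0364]
tool_rot: [2.042, 1.566, 0.415]
force: [0.2, 0.0, -1.0]
grip_width: 0.0148
```

```bash
python3 -c "
from h import *
im,d=bot.grab_frame('side')
P=cloud('side',d)
for b in blues(im,P): print({k:np.round(v,3) for k,v in b.items()})
rows()"
```

```text
{'c': array([0.089, 1.194]), 'size': array([0.029, 0.032]), 'yaw': np.float64(45.595), 'z': np.float64(0.174), 'n': np.int64(65)}
{'c': array([0.628, 0.113]), 'size': array([0.059, 0.049]), 'yaw': np.float64(-94.117), 'z': np.float64(0.028), 'n': np.int64(135)}
{'c': array([ 0.541, -0.007]), 'size': array([0.117, 0.016]), 'yaw': np.float64(-94.621), 'z': np.float64(0.043), 'n': np.int64(223)}
{'c': array([ 0.428, -0.338]), 'size': array([0.016, 0.119]), 'yaw': np.float64(178.831), 'z': np.float64(0.013), 'n': np.int64(409)}
now 6.78 [ 0.6153 -0.0337  0.0364] jaw -3.3 q [-0.23  0.79  0.28  1.76 -0.34  0.63  0.19] F [-0.6 -0.8 -0.3] w 0.0145
```

Request:
servo_tool([
  {"x": 0.002, "y": 0, "z": 0, "wx": 0, "wy": 0, "wz": 0},
  {"x": 0.003, "y": 0, "z": 0, "wx": 0, "wy": 0, "wz": 0},
  {"x": 0.003, "y": 0, "z": 0, "wx": 0, "wy": 0, "wz": 0},
])

```text
clock: 7.15
position: [0.6155, -0.0337, 0.0357]
tool_rot: [2.034, 1.565, 0.406]
force: [-1.4, 1.3, 6.4]
grip_width: 0.0145
```

Contact (6 N up). Release partially, then retreat.

Request:
servo_tool([
  {"x": 0, "y": 0, "z": 0, "wx": 0, "wy": 0, "wz": 0},
  {"x": 0, "y": 0, "z": 0, "wx": 0, "wy": 0, "wz": 0},
  {"x": 0, "y": 0, "z": 0, "wx": 0, "wy": 0, "wz": 0},
  {"x": 0, "y": 0, "z": 0, "wx": 0, "wy": 0, "wz": 0},
], grip=-0.25)

```text
clock: 7.65
position: [0.6154, -0.0337, 0.0356]
tool_rot: [2.04, 1.565, 0.412]
force: [0.1, 0.8, 0.1]
grip_width: 0.032
```

Request:
servo_tool([
  {"x": -0.04, "y": 0, "z": 0, "wx": 0, "wy": 0, "wz": 0},
  {"x": -0.1, "y": 0, "z": 0, "wx": 0, "wy": 0, "wz": 0},
  {"x": -0.25, "y": 0, "z": 0, "wx": 0, "wy": 0, "wz": 0},
  {"x": -0.38, "y": 0, "z": 0, "wx": 0, "wy": 0, "wz": 0},
  {"x": -0.38, "y": 0, "z": 0, "wx": 0, "wy": 0, "wz": 0},
])

```text
clock: 8.28
position: [0.6165, -0.0343, 0.1927]
tool_rot: [1.845, 1.559, 0.216]
force: [-0.6, 0.7, -0.5]
grip_width: 0.0318
```

```bash
python3 -c "
from h import *
im,d=bot.grab_frame('side');save('placed1.png',im[130:300,180:380],3)
P=cloud('side',d)
for b in blues(im,P): print({k:np.round(v,3) for k,v in b.items()})
rows((.4585,-.336,.15,88.5))"
```

```text
{'c': array([0.628, 0.112]), 'size': array([0.058, 0.049]), 'yaw': np.float64(-93.377), 'z': np.float64(0.028), 'n': np.int64(139)}
{'c': array([ 0.615, -0.005]), 'size': array([0.117, 0.016]), 'yaw': np.float64(-93.576), 'z': np.float64(0.043), 'n': np.int64(222)}
{'c': array([ 0.541, -0.007]), 'size': array([0.117, 0.016]), 'yaw': np.float64(-94.571), 'z': np.float64(0.043), 'n': np.int64(225)}
{'c': array([ 0.429, -0.338]), 'size': array([0.015, 0.119]), 'yaw': np.float64(178.959), 'z': np.float64(0.014), 'n': np.int64(413)}
now 8.32 [ 0.6154 -0.034   0.1903] jaw -3.3 q [-0.29  0.58  0.37  1.69 -0.26  0.92  0.13] F [ 0.2 -0.  -0.5] w 0.0319
(0.4585, -0.336, 0.15, 88.5) x 0.0954 y -0.3494 z 0.7765 wx -0.2549 wy 0.0007 wz -0.0015
```

View pics/placed1.png

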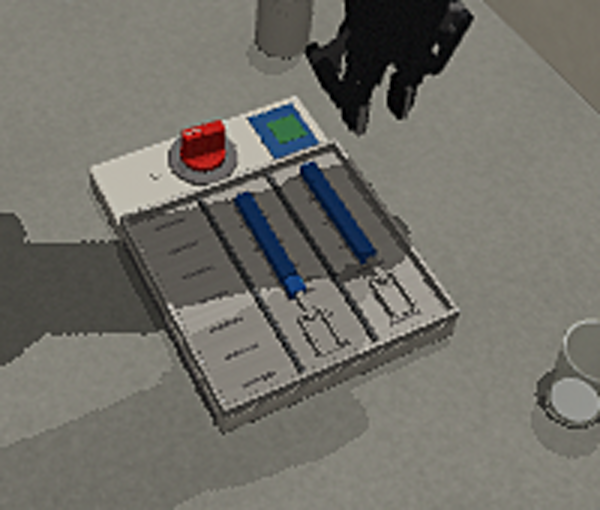

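The first scoop lies straight in the far lane (handle (310,165) to (370,255), blade at (395,300)), same way as the reference. Next is the right-hand scoop.

Request:
servo_tool([
  {"x": 0.05, "y": -0.05, "z": 0.1, "wx": -0.03, "wy": 0, "wz": 0},
  {"x": 0.095, "y": -0.35, "z": 0.777, "wx": -0.255, "wy": 0.001, "wz": -0.001},
  {"x": 0.095, "y": -0.35, "z": 0.777, "wx": -0.255, "wy": 0.001, "wz": -0.001},
  {"x": 0.095, "y": -0.35, "z": 0.777, "wx": -0.255, "wy": 0.001, "wz": -0.001},
  {"x": 0.095, "y": -0.35, "z": 0.777, "wx": -0.255, "wy": 0.001, "wz": -0.001},
  {"x": 0.095, "y": -0.35, "z": 0.777, "wx": -0.255, "wy": 0.001, "wz": -0.001},
  {"x": 0.095, "y": -0.35, "z": 0.777, "wx": -0.255, "wy": 0.001, "wz": -0.001},
  {"x": 0.095, "y": -0.35, "z": 0.777, "wx": -0.255, "wy": 0.001, "wz": -0.001},
  {"x": 0.095, "y": -0.35, "z": 0.777, "wx": -0.255, "wy": 0.001, "wz": -0.001},
  {"x": 0.095, "y": -0.35, "z": 0.777, "wx": -0.255, "wy": 0.001, "wz": -0.001},
  {"x": 0.095, "y": -0.35, "z": 0.777, "wx": -0.255, "wy": 0.001, "wz": -0.001},
  {"x": 0.095, "y": -0.35, "z": 0.777, "wx": -0.255, "wy": 0.001, "wz": -0.001},
], grip=0.6)

```text
clock: 9.82
position: [0.4583, -0.3361, 0.1501]
tool_rot: [1.416, 1.568, 1.389]
force: [0.5, 0.0, 0.6]
grip_width: 0.0684
```

```bash
python3 -c "
from h import *
rows((.4585,-.336,.005,88.6))"
```

```text
now 9.82 [ 0.4583 -0.3361  0.1501] jaw 88.4 q [ 0.57  0.53 -0.06  1.82  0.04  0.79  2.04] F [0.5 0.  0.6] w 0.0684
(0.4585, -0.336, 0.005, 88.6) x 0.3627 y -0.0009 z 0.0004 wx -0.0004 wy 0.0001 wz -0.0005
```

Request:
servo_tool([
  {"x": 0.15, "y": 0, "z": 0, "wx": 0, "wy": 0, "wz": 0},
  {"x": 0.25, "y": 0, "z": 0, "wx": 0, "wy": 0, "wz": 0},
  {"x": 0.31, "y": 0, "z": 0, "wx": 0, "wy": 0, "wz": 0},
  {"x": 0.34, "y": 0, "z": 0, "wx": 0, "wy": 0, "wz": 0},
  {"x": 0.362, "y": 0, "z": 0, "wx": 0, "wy": 0, "wz": 0},
  {"x": 0.362, "y": 0, "z": 0, "wx": 0, "wy": 0, "wz": 0},
])

```text
clock: 10.58
position: [0.4584, -0.3357, 0.0054]
tool_rot: [1.426, 1.568, 1.398]
force: [-0.6, -0.4, 0.6]
grip_width: 0.0682
```

Request:
servo_tool([
  {"x": 0, "y": 0, "z": 0, "wx": 0, "wy": 0, "wz": 0},
  {"x": 0, "y": 0, "z": 0, "wx": 0, "wy": 0, "wz": 0},
  {"x": 0, "y": 0, "z": 0, "wx": 0, "wy": 0, "wz": 0},
  {"x": 0, "y": 0, "z": 0, "wx": 0, "wy": 0, "wz": 0},
  {"x": 0, "y": 0, "z": 0, "wx": 0, "wy": 0, "wz": 0},
  {"x": 0, "y": 0, "z": 0, "wx": 0, "wy": 0, "wz": 0},
  {"x": 0, "y": 0, "z": 0, "wx": 0, "wy": 0, "wz": 0},
  {"x": 0, "y": 0, "z": 0, "wx": 0, "wy": 0, "wz": 0},
], grip=-1, squeeze=40)

```text
clock: 11.58
position: [0.4586, -0.3358, 0.006]
tool_rot: [1.205, 1.568, 1.177]
force: [-1.4, 0.5, 8.2]
grip_width: 0.0146
```

Request:
servo_tool([
  {"x": -0.05, "y": 0, "z": 0, "wx": 0, "wy": 0, "wz": 0},
  {"x": -0.15, "y": 0, "z": 0, "wx": 0, "wy": 0, "wz": 0},
  {"x": -0.25, "y": 0, "z": 0, "wx": 0, "wy": 0, "wz": 0},
  {"x": -0.35, "y": 0, "z": 0, "wx": 0, "wy": 0, "wz": 0},
  {"x": -0.4, "y": 0, "z": 0, "wx": 0, "wy": 0, "wz": 0},
])

```text
clock: 12.2
position: [0.4589, -0.3366, 0.1696]
tool_rot: [0.219, 1.567, 0.192]
force: [0.8, 0.7, -0.6]
grip_width: 0.0147
```

```bash
python3 -c "
from h import *
rows((.4667,-.026,.15,-3.3),(.4667,-.026,.11,-3.3))"
```

```text
now 12.2 [ 0.4589 -0.3366  0.1696] jaw 88.4 q [ 0.57  0.51 -0.06  1.81  0.03  0.82  2.04] F [ 0.8  0.7 -0.6] w 0.0147
(0.4667, -0.026, 0.15, -3.3) x 0.0495 y 0.7768 z -0.0021 wx 0.2548 wy 0.0004 wz -0.0006
(0.4667, -0.026, 0.11, -3.3) x 0.1495 y 0.7767 z -0.0024 wx 0.2548 wy 0.0004 wz -0.0006
```

Request:
servo_tool([
  {"x": 0, "y": 0.1, "z": 0, "wx": 0.03, "wy": 0, "wz": 0},
  {"x": 0, "y": 0.2, "z": 0, "wx": 0.06, "wy": 0, "wz": 0},
  {"x": 0, "y": 0.3, "z": 0, "wx": 0.09, "wy": 0, "wz": 0},
  {"x": 0, "y": 0.4, "z": 0, "wx": 0.12, "wy": 0, "wz": 0},
  {"x": 0, "y": 0.5, "z": 0, "wx": 0.15, "wy": 0, "wz": 0},
  {"x": 0, "y": 0.6, "z": 0, "wx": 0.18, "wy": 0, "wz": 0},
  {"x": 0.02, "y": 0.7, "z": -0.002, "wx": 0.21, "wy": 0, "wz": 0},
  {"x": 0.05, "y": 0.76, "z": -0.002, "wx": 0.24, "wy": 0, "wz": 0},
  {"x": 0.1, "y": 0.777, "z": -0.002, "wx": 0.255, "wy": 0, "wz": -0.001},
  {"x": 0.15, "y": 0.777, "z": -0.002, "wx": 0.255, "wy": 0, "wz": -0.001},
  {"x": 0.15, "y": 0.777, "z": -0.002, "wx": 0.255, "wy": 0, "wz": -0.001},
  {"x": 0.15, "y": 0.777, "z": -0.002, "wx": 0.255, "wy": 0, "wz": -0.001},
])

```text
clock: 13.7
position: [0.4672, -0.026, 0.1109]
tool_rot: [0.372, 1.568, -1.258]
force: [0.3, 0.5, -1.5]
grip_width: 0.0146
```

```bash
python3 -c "
from h import *
im,d=bot.grab_frame('side');save('over2.png',im[130:300,180:380],3)
P=cloud('side',d)
for b in blues(im,P): print({k:np.round(v,3) for k,v in b.items()})
rows((.4667,-.026,.036,-3.3))"
```

```text
{'c': array([0.629, 0.113]), 'size': array([0.06 , 0.046]), 'yaw': np.float64(-87.861), 'z': np.float64(0.028), 'n': np.int64(88)}
{'c': array([ 0.615, -0.005]), 'size': array([0.117, 0.017]), 'yaw': np.float64(-93.307), 'z': np.float64(0.043), 'n': np.int64(223)}
{'c': array([ 0.523, -0.012]), 'size': array([0.103, 0.051]), 'yaw': np.float64(-94.814), 'z': np.float64(0.043), 'n': np.int64(196)}
{'c': array([ 0.465, -0.034]), 'size': array([0.05 , 0.016]), 'yaw': np.float64(-103.404), 'z': np.float64(0.119), 'n': np.int64(87)}
now 13.75 [ 0.4673 -0.026   0.111 ] jaw -3.4 q [-0.28  0.48  0.27  2.12 -0.23  0.56  0.09] F [ 0.2 -0.8 -0.2] w 0.0143
(0.4667, -0.026, 0.036, -3.3) x 0.1874 y -0.0018 z -0.0004 wx -0.0003 wy 0.0004 wz -0.0002
```

View pics/over2.png

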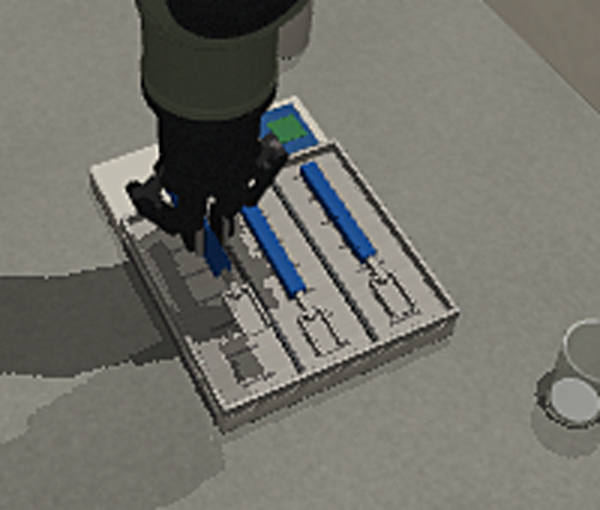

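Aligned over the near lane (handle end at (215,265), blade at (245,310)), same direction. I lower it.

Request:
servo_tool([
  {"x": 0.07, "y": -0.002, "z": 0, "wx": 0, "wy": 0, "wz": 0},
  {"x": 0.13, "y": -0.002, "z": 0, "wx": 0, "wy": 0, "wz": 0},
  {"x": 0.165, "y": -0.002, "z": 0, "wx": 0, "wy": 0, "wz": 0},
  {"x": 0.177, "y": -0.002, "z": 0, "wx": 0, "wy": 0, "wz": 0},
  {"x": 0.183, "y": -0.002, "z": 0, "wx": 0, "wy": 0, "wz": 0},
  {"x": 0.186, "y": -0.002, "z": 0, "wx": 0, "wy": 0, "wz": 0},
  {"x": 0.188, "y": -0.002, "z": 0, "wx": 0, "wy": 0, "wz": 0},
  {"x": 0.188, "y": -0.002, "z": 0, "wx": 0, "wy": 0, "wz": 0},
])

```text
clock: 14.75
position: [0.4668, -0.0261, 0.0359]
tool_rot: [0.623, 1.568, -1.007]
force: [0.4, -0.3, 1.6]
grip_width: 0.0147
```

Request:
servo_tool([
  {"x": 0.001, "y": 0, "z": 0, "wx": 0, "wy": 0, "wz": 0},
  {"x": 0.002, "y": 0, "z": 0, "wx": 0, "wy": 0, "wz": 0},
  {"x": 0.002, "y": 0, "z": 0, "wx": 0, "wy": 0, "wz": 0},
])

```text
clock: 15.12
position: [0.4669, -0.0261, 0.0359]
tool_rot: [0.819, 1.568, -0.811]
force: [-4.0, -0.2, 21.7]
grip_width: 0.0142
```

Request:
servo_tool([
  {"x": 0, "y": 0, "z": 0, "wx": 0, "wy": 0, "wz": 0},
  {"x": 0, "y": 0, "z": 0, "wx": 0, "wy": 0, "wz": 0},
  {"x": 0, "y": 0, "z": 0, "wx": 0, "wy": 0, "wz": 0},
  {"x": 0, "y": 0, "z": 0, "wx": 0, "wy": 0, "wz": 0},
], grip=-0.25)

```text
clock: 15.62
position: [0.4669, -0.0261, 0.0358]
tool_rot: [0.77, 1.568, -0.86]
force: [0.6, 0.3, -0.0]
grip_width: 0.032
```

Request:
servo_tool([
  {"x": -0.04, "y": 0, "z": 0, "wx": 0, "wy": 0, "wz": 0},
  {"x": -0.1, "y": 0, "z": 0, "wx": 0, "wy": 0, "wz": 0},
  {"x": -0.25, "y": 0, "z": 0, "wx": 0, "wy": 0, "wz": 0},
  {"x": -0.35, "y": 0, "z": 0, "wx": 0, "wy": 0, "wz": 0},
  {"x": -0.35, "y": 0, "z": 0, "wx": 0, "wy": 0, "wz": 0},
])

```text
clock: 16.25
position: [0.4678, -0.0257, 0.1792]
tool_rot: [1.477, 1.563, -0.153]
force: [-0.2, 0.1, -1.8]
grip_width: 0.0322
```

```bash
python3 -c "
from h import *
for c in ['side','top']:
    im,d=bot.grab_frame(c);P=cloud(c,d)
    for b in blues(im,P): print(c,{k:np.round(v,3) for k,v in b.items()})
    hsv=cv2.cvtColor(im,cv2.COLOR_RGB2HSV)
    m=((hsv[...,0]<8)|(hsv[...,0]>172))&(hsv[...,1]>150)&(P[...,0]>.4)&(P[...,2]>0.066)&(P[...,2]<0.1)
    Q=P[m];print('red',len(Q),len(Q) and cv2.minAreaRect(Q[:,:2].astype(np.float32)))
rows((.539,.12,.15,82.8))"
```

```text
side {'c': array([0.629, 0.113]), 'size': array([0.057, 0.047]), 'yaw': np.float64(-146.047), 'z': np.float64(0.028), 'n': np.int64(75)}
side {'c': array([ 0.615, -0.004]), 'size': array([0.119, 0.016]), 'yaw': np.float64(-93.237), 'z': np.float64(0.042), 'n': np.int64(223)}
side {'c': array([ 0.541, -0.007]), 'size': array([0.119, 0.016]), 'yaw': np.float64(-94.509), 'z': np.float64(0.043), 'n': np.int64(224)}
side {'c': array([ 0.466, -0.   ]), 'size': array([0.118, 0.016]), 'yaw': np.float64(-93.658), 'z': np.float64(0.043), 'n': np.int64(232)}
red 0 0
top {'c': array([0.627, 0.115]), 'size': array([0.052, 0.041]), 'yaw': np.float64(-91.71), 'z': np.float64(0.028), 'n': np.int64(106)}
red 51 ((0.5392582416534424, 0.12006552517414093), (0.013558464124798775, 0.037649571895599365), 80.76400756835938)
now 16.35 [ 0.4665 -0.0256  0.1765] jaw -3.4 q [-0.34  0.37  0.33  2.07 -0.18  0.72  0.05] F [ 0.5  0.1 -1. ] w 0.032
(0.539, 0.12, 0.15, 82.8) x 0.0661 y 0.1591 z -0.3743 wx -0.2394 wy 0.0006 wz -0.0002
```

All three scoops are parallel. Now the switch.

Request:
servo_tool([
  {"x": 0.04, "y": 0.159, "z": -0.374, "wx": -0.239, "wy": 0, "wz": 0},
  {"x": 0.066, "y": 0.159, "z": -0.374, "wx": -0.239, "wy": 0, "wz": 0},
  {"x": 0.066, "y": 0.159, "z": -0.374, "wx": -0.239, "wy": 0, "wz": 0},
  {"x": 0.066, "y": 0.159, "z": -0.374, "wx": -0.239, "wy": 0, "wz": 0},
  {"x": 0.066, "y": 0.159, "z": -0.374, "wx": -0.239, "wy": 0, "wz": 0},
  {"x": 0.066, "y": 0.159, "z": -0.374, "wx": -0.239, "wy": 0, "wz": 0},
  {"x": 0.066, "y": 0.159, "z": -0.374, "wx": -0.239, "wy": 0, "wz": 0},
  {"x": 0.066, "y": 0.159, "z": -0.374, "wx": -0.239, "wy": 0, "wz": 0},
  {"x": 0.066, "y": 0.159, "z": -0.374, "wx": -0.239, "wy": 0, "wz": 0},
  {"x": 0.066, "y": 0.159, "z": -0.374, "wx": -0.239, "wy": 0, "wz": 0},
  {"x": 0.066, "y": 0.159, "z": -0.374, "wx": -0.239, "wy": 0, "wz": 0},
], grip=0.3)

```text
clock: 17.73
position: [0.5388, 0.12, 0.1498]
tool_rot: [-0.541, 1.568, -0.671]
force: [0.7, 0.1, -0.2]
grip_width: 0.0554
```

```bash
python3 -c "
from h import *
im,d=bot.grab_frame('side');save('sw1.png',im[120:250,180:340],4)
P=cloud('side',d)
hsv=cv2.cvtColor(im,cv2.COLOR_RGB2HSV)
m=((hsv[...,0]<8)|(hsv[...,0]>172))&(hsv[...,1]>150)&(P[...,0]>.4)&(P[...,2]>0.064)&(P[...,2]<0.1)
Q=P[m];print('red',len(Q),len(Q) and cv2.minAreaRect(Q[:,:2].astype(np.float32)))
rows((.539,.12,.049,82))"
```

```text
red 60 ((0.5389044284820557, 0.11549270153045654), (0.015090991742908955, 0.04022624343633652), 86.00398254394531)
now 17.77 [0.5388 0.12   0.1499] jaw 82.6 q [-0.26  0.51 -0.1   1.87  0.07  0.76  1.05] F [-0.5  0.  -0.4] w 0.0556
(0.539, 0.12, 0.049, 82) x 0.2523 y 0.0005 z -0.0004 wx 0.0015 wy 0.0005 wz 0.0003
```

View pics/sw1.png

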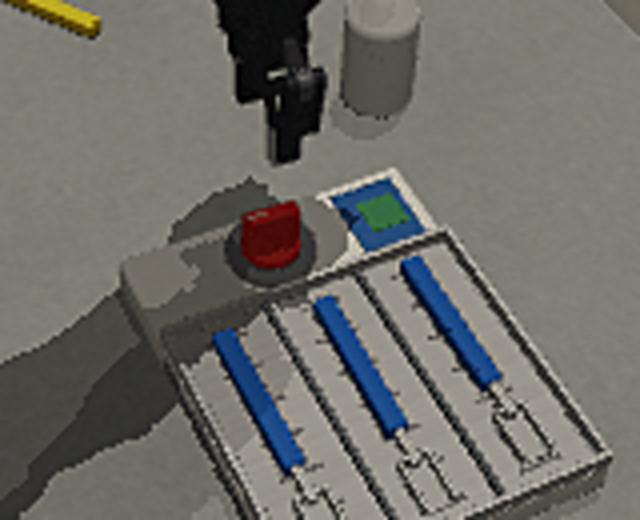

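All three scoops lie parallel in their lanes, and the gripper is above the red bar (270,230). I descend and grip.

Request:
servo_tool([
  {"x": 0.1, "y": -0.001, "z": 0, "wx": 0, "wy": 0, "wz": 0},
  {"x": 0.18, "y": -0.001, "z": 0, "wx": 0, "wy": 0, "wz": 0},
  {"x": 0.22, "y": -0.001, "z": 0, "wx": 0, "wy": 0, "wz": 0},
  {"x": 0.25, "y": -0.001, "z": 0, "wx": 0, "wy": 0, "wz": 0},
  {"x": 0.25, "y": -0.001, "z": 0, "wx": 0, "wy": 0, "wz": 0},
])

```text
clock: 18.4
position: [0.539, 0.1195, 0.0497]
tool_rot: [-0.621, 1.568, -0.751]
force: [0.3, -0.3, 0.1]
grip_width: 0.055
```

Request:
servo_tool([
  {"x": 0, "y": 0, "z": 0, "wx": 0, "wy": 0, "wz": 0},
  {"x": 0, "y": 0, "z": 0, "wx": 0, "wy": 0, "wz": 0},
  {"x": 0, "y": 0, "z": 0, "wx": 0, "wy": 0, "wz": 0},
  {"x": 0, "y": 0, "z": 0, "wx": 0, "wy": 0, "wz": 0},
  {"x": 0, "y": 0, "z": 0, "wx": 0, "wy": 0, "wz": 0},
  {"x": 0, "y": 0, "z": 0, "wx": 0, "wy": 0, "wz": 0},
], grip=-1, squeeze=35)

```text
clock: 19.15
position: [0.5393, 0.1187, 0.0506]
tool_rot: [-0.596, 1.567, -0.727]
force: [-1.9, -4.5, 10.5]
grip_width: 0.0131
```

```bash
python3 -c "
from h import *
rows((.539,.12,.049,12.3),(.539,.12,.049,8))
print(bot.observe()['moment'])"
```

```text
now 19.15 [0.5393 0.1187 0.0506] jaw 82.5 q [-0.27  0.67 -0.08  1.92  0.1   0.56  1.02] F [-1.9 -4.5 10.5] w 0.0131
(0.539, 0.12, 0.049, 12.3) x 0.0040 y 0.0031 z -0.0012 wx 0.1950 wy 0.0007 wz -0.0000
(0.539, 0.12, 0.049, 8) x 0.0040 y 0.0031 z -0.0012 wx 0.2069 wy 0.0007 wz -0.0000
[-0.97230228  0.51396091  0.0168161 ]
```

Request:
servo_tool([
  {"x": 0, "y": 0, "z": 0, "wx": 0.02, "wy": 0, "wz": 0},
  {"x": 0, "y": 0, "z": 0, "wx": 0.04, "wy": 0, "wz": 0},
  {"x": 0, "y": 0, "z": 0, "wx": 0.06, "wy": 0, "wz": 0},
  {"x": 0, "y": 0, "z": 0, "wx": 0.08, "wy": 0, "wz": 0},
  {"x": 0, "y": 0, "z": 0, "wx": 0.1, "wy": 0, "wz": 0},
  {"x": 0, "y": 0, "z": 0, "wx": 0.12, "wy": 0, "wz": 0},
  {"x": 0, "y": 0, "z": 0, "wx": 0.14, "wy": 0, "wz": 0},
  {"x": 0, "y": 0, "z": 0, "wx": 0.16, "wy": 0, "wz": 0},
  {"x": 0, "y": 0, "z": 0, "wx": 0.175, "wy": 0, "wz": 0},
  {"x": 0, "y": 0, "z": 0, "wx": 0.185, "wy": 0, "wz": 0},
  {"x": 0, "y": 0, "z": 0, "wx": 0.19, "wy": 0, "wz": 0},
  {"x": 0, "y": 0, "z": 0, "wx": 0.19, "wy": 0, "wz": 0},
])

```text
clock: 20.65
position: [0.5407, 0.1201, 0.0508]
tool_rot: [1.135, 1.565, -0.189]
force: [9.6, 6.7, -14.5]
grip_width: 0.0132
```

```bash
python3 -c "
from h import *
rows()
print(bot.observe()['moment'])"
```

```text
now 20.65 [0.5407 0.1201 0.0508] jaw 14.1 q [-0.49  0.69  0.23  1.93 -0.27  0.55  0.17] F [  9.6   6.7 -14.5] w 0.0132
[ 1.50662589 -2.07783157 -0.01850076]
```

Request:
servo_tool([
  {"x": 0, "y": 0, "z": 0, "wx": 0.004, "wy": 0, "wz": 0},
  {"x": 0, "y": 0, "z": 0, "wx": 0.008, "wy": 0, "wz": 0},
  {"x": 0, "y": 0, "z": 0, "wx": 0.012, "wy": 0, "wz": 0},
  {"x": 0, "y": 0, "z": 0, "wx": 0.016, "wy": 0, "wz": 0},
  {"x": 0, "y": 0, "z": 0, "wx": 0.016, "wy": 0, "wz": 0},
])

```text
clock: 21.28
position: [0.5408, 0.1206, 0.0509]
tool_rot: [1.288, 1.564, -0.137]
force: [2.5, 3.4, -7.1]
grip_width: 0.013
```

```bash
python3 -c "
from h import *
rows()
print(bot.observe()['moment'])"
```

```text
now 21.27 [0.5408 0.1206 0.0509] jaw 8.4 q [-0.51  0.69  0.26  1.93 -0.31  0.55  0.1 ] F [ 2.5  3.4 -7.1] w 0.013
[ 0.77767921 -0.52156076  1.06759784]
```

The moment about z rose to 1.07 N m, so the stop is reached. Release and retreat.

Request:
servo_tool([
  {"x": 0, "y": 0, "z": 0, "wx": 0, "wy": 0, "wz": 0},
  {"x": 0, "y": 0, "z": 0, "wx": 0, "wy": 0, "wz": 0},
  {"x": 0, "y": 0, "z": 0, "wx": 0, "wy": 0, "wz": 0},
  {"x": 0, "y": 0, "z": 0, "wx": 0, "wy": 0, "wz": 0},
  {"x": 0, "y": 0, "z": 0, "wx": 0, "wy": 0, "wz": 0},
], grip=0.3)

```text
clock: 21.9
position: [0.5407, 0.1205, 0.0509]
tool_rot: [1.286, 1.565, -0.138]
force: [0.8, 0.3, 0.4]
grip_width: 0.0552
```

Request:
servo_tool([
  {"x": -0.05, "y": 0, "z": 0, "wx": 0, "wy": 0, "wz": 0},
  {"x": -0.15, "y": 0, "z": 0, "wx": 0, "wy": 0, "wz": 0},
  {"x": -0.3, "y": 0, "z": 0, "wx": 0, "wy": 0, "wz": 0},
  {"x": -0.45, "y": 0, "z": 0, "wx": 0, "wy": 0, "wz": 0},
  {"x": -0.5, "y": 0.2, "z": 0, "wx": 0, "wy": 0, "wz": 0},
  {"x": -0.5, "y": 0.1, "z": -0.25, "wx": 0, "wy": 0, "wz": 0},
  {"x": -0.5, "y": 0, "z": -0.4, "wx": 0, "wy": 0, "wz": 0},
  {"x": -0.5, "y": -0.1, "z": -0.5, "wx": 0, "wy": 0, "wz": 0},
  {"x": -0.5, "y": -0.1, "z": 0.6, "wx": 0, "wy": 0, "wz": 0},
  {"x": -0.5, "y": -0.1, "z": 0.6, "wx": 0, "wy": 0, "wz": 0},
  {"x": -0.5, "y": -0.1, "z": 0.6, "wx": 0, "wy": 0, "wz": 0},
  {"x": -0.5, "y": -0.1, "z": 0.6, "wx": 0, "wy": 0, "wz": 0},
])

```text
clock: 23.4
position: [0.5208, 0.0334, 0.251]
tool_rot: [1.336, 1.564, -0.089]
force: [1.1, 0.2, 1.1]
grip_width: 0.0555
```

```bash
python3 -c "
from h import *
rows()
for c in ['side','top']:
    im,d=bot.grab_frame(c);P=cloud(c,d)
    if c=='side': save('end.png',im[110:310,170:400],3)
    for b in blues(im,P): print(c,{k:np.round(v,3) for k,v in b.items()})
    hsv=cv2.cvtColor(im,cv2.COLOR_RGB2HSV)
    m=((hsv[...,0]<8)|(hsv[...,0]>172))&(hsv[...,1]>150)&(P[...,0]>.4)&(P[...,2]>0.066)&(P[...,2]<0.1)
    Q=P[m];print('red',len(Q),len(Q) and cv2.minAreaRect(Q[:,:2].astype(np.float32)))
"
```

```text
now 23.4 [0.5208 0.0334 0.251 ] jaw 8.4 q [-0.51  0.36  0.43  1.87 -0.18  0.95  0.15] F [1.1 0.2 1.1] w 0.0555
side {'c': array([0.628, 0.113]), 'size': array([0.059, 0.048]), 'yaw': np.float64(-93.578), 'z': np.float64(0.028), 'n': np.int64(141)}
side {'c': array([ 0.615, -0.005]), 'size': array([0.118, 0.016]), 'yaw': np.float64(-93.233), 'z': np.float64(0.043), 'n': np.int64(222)}
side {'c': array([ 0.54 , -0.007]), 'size': array([0.117, 0.015]), 'yaw': np.float64(-94.693), 'z': np.float64(0.043), 'n': np.int64(224)}
side {'c': array([ 0.466, -0.   ]), 'size': array([0.12 , 0.015]), 'yaw': np.float64(-93.717), 'z': np.float64(0.043), 'n': np.int64(229)}
red 54 ((0.5384649634361267, 0.11637821793556213), (0.0117419995367527, 0.040588196367025375), 16.111480712890625)
top {'c': array([0.627, 0.124]), 'size': array([0.042, 0.034]), 'yaw': np.float64(-140.9), 'z': np.float64(0.028), 'n': np.int64(61)}
red 52 ((0.5402507185935974, 0.12114818394184113), (0.014448083005845547, 0.03710450977087021), 16.819477081298828)
```

View pics/end.png

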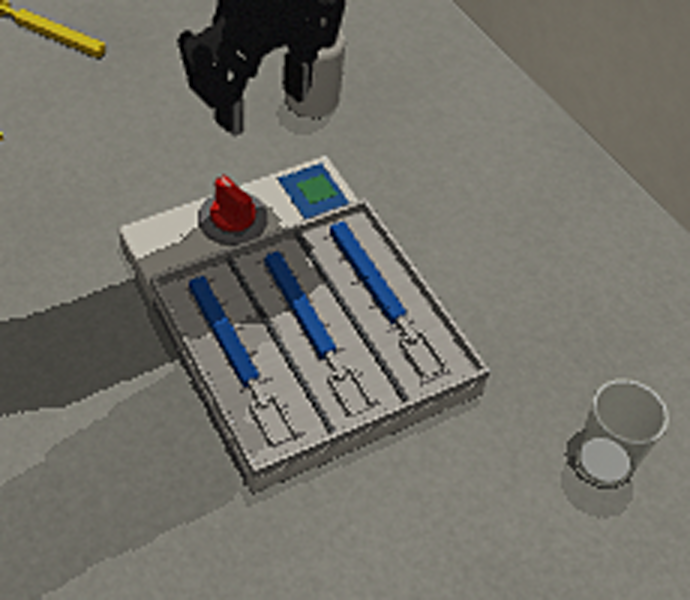

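```bash
python3 -c "
from h import *
def ang(im,P,c):
    hsv=cv2.cvtColor(im,cv2.COLOR_RGB2HSV)
    for zt in (.064,.067,.069):
        m=((hsv[...,0]<8)|(hsv[...,0]>172))&(hsv[...,1]>130)&(P[...,0]>.4)&(P[...,2]>zt)&(P[...,2]<0.1)
        Q=P[m][:,:2];v=np.linalg.svd(Q-Q.mean(0),full_matrices=False)[2][0];print(c,zt,len(Q),Q.mean(0).round(4),np.degrees(np.arctan(v[1]/v[0])).round(1))
for c in ['top','side']:
    D=np.load(c+'.npz');ang(D['im'],D['P'],c+' start')
    for i in range(2):
        im,d=bot.grab_frame(c);ang(im,cloud(c,d),c+' now')
rows((.5395,.12,.15,14),(.5395,.12,.0505,14))
"
```

```text
top start 0.064 66 [0.5395 0.1202] -7.6
top start 0.067 63 [0.5402 0.1202] -8.0
top start 0.069 53 [0.5396 0.12  ] -8.6
top now 0.064 51 [0.5385 0.1231] -71.4
top now 0.067 45 [0.5393 0.1226] -72.9
top now 0.069 35 [0.5391 0.1231] -71.0
top now 0.064 46 [0.538  0.1256] -68.6
top now 0.067 43 [0.5383 0.1256] -69.0
top now 0.069 37 [0.5384 0.1257] -71.1
side start 0.064 65 [0.5393 0.1148] -6.5
side start 0.067 55 [0.5403 0.1153] -7.7
side start 0.069 47 [0.541  0.1156] -6.1
side now 0.064 59 [0.5386 0.1131] -75.8
side now 0.067 52 [0.539  0.1134] -76.0
side now 0.069 45 [0.5395 0.1127] -76.6
side now 0.064 62 [0.5388 0.1126] -74.3
side now 0.067 49 [0.539  0.1134] -75.1
side now 0.069 43 [0.5394 0.1135] -76.3
now 23.7 [0.5209 0.0361 0.2507] jaw 8.4 q [-0.52  0.36  0.43  1.87 -0.18  0.95  0.15] F [ 0.2  0.6 -0.5] w 0.0558
(0.5395, 0.12, 0.15, 14) x 0.2519 y 0.0753 z -0.2009 wx -0.0155 wy 0.0003 wz -0.0009
(0.5395, 0.12, 0.0505, 14) x 0.5007 y 0.0738 z -0.2013 wx -0.0155 wy 0.0003 wz -0.0009
```

The side view puts the bar at about -75.5°, against an expected stop of about -77.7°. There is time, so I regrip and press it to the stop again.

Request:
servo_tool([
  {"x": 0.1, "y": 0.074, "z": -0.2, "wx": -0.015, "wy": 0, "wz": 0},
  {"x": 0.2, "y": 0.074, "z": -0.2, "wx": -0.015, "wy": 0, "wz": 0},
  {"x": 0.25, "y": 0.074, "z": -0.201, "wx": -0.015, "wy": 0, "wz": 0},
  {"x": 0.35, "y": 0.074, "z": -0.201, "wx": -0.015, "wy": 0, "wz": -0.001},
  {"x": 0.43, "y": 0.074, "z": -0.201, "wx": -0.015, "wy": 0, "wz": -0.001},
  {"x": 0.47, "y": 0.074, "z": -0.201, "wx": -0.015, "wy": 0, "wz": -0.001},
  {"x": 0.5, "y": 0.074, "z": -0.201, "wx": -0.015, "wy": 0, "wz": -0.001},
  {"x": 0.5, "y": 0.074, "z": -0.201, "wx": -0.015, "wy": 0, "wz": -0.001},
])

```text
clock: 24.7
position: [0.5396, 0.1201, 0.0507]
tool_rot: [-0.4, 1.569, -1.729]
force: [0.8, -0.3, 0.5]
grip_width: 0.0555
```

Request:
servo_tool([
  {"x": 0, "y": 0, "z": 0, "wx": 0, "wy": 0, "wz": 0},
  {"x": 0, "y": 0, "z": 0, "wx": 0, "wy": 0, "wz": 0},
  {"x": 0, "y": 0, "z": 0, "wx": 0, "wy": 0, "wz": 0},
  {"x": 0, "y": 0, "z": 0, "wx": 0, "wy": 0, "wz": 0},
  {"x": 0, "y": 0, "z": 0, "wx": 0, "wy": 0, "wz": 0},
  {"x": 0, "y": 0, "z": 0, "wx": 0, "wy": 0, "wz": 0},
], grip=-1, squeeze=50)

```text
clock: 25.45
position: [0.5406, 0.1206, 0.0516]
tool_rot: [0.955, 1.569, -0.374]
force: [2.2, 1.4, 6.0]
grip_width: 0.0131
```

Request:
servo_tool([
  {"x": 0, "y": 0, "z": 0, "wx": 0.005, "wy": 0, "wz": 0},
  {"x": 0, "y": 0, "z": 0, "wx": 0.01, "wy": 0, "wz": 0},
  {"x": 0, "y": 0, "z": 0, "wx": 0.015, "wy": 0, "wz": 0},
  {"x": 0, "y": 0, "z": 0, "wx": 0.02, "wy": 0, "wz": 0},
  {"x": 0, "y": 0, "z": 0, "wx": 0.02, "wy": 0, "wz": 0},
])

```text
clock: 26.08
position: [0.5405, 0.1215, 0.0518]
tool_rot: [1.468, 1.569, 0.013]
force: [0.2, 6.0, 1.3]
grip_width: 0.013
```

```bash
python3 -c "
from h import *
rows()
print(bot.observe()['moment'])"
```

```text
now 26.07 [0.5405 0.1215 0.0518] jaw 6.7 q [-0.54  0.69  0.3   1.93 -0.35  0.57  0.11] F [0.2 6.  1.3] w 0.013
[1.36250488 0.12367984 1.07281957]
```

Request:
servo_tool([
  {"x": 0, "y": 0, "z": 0, "wx": 0, "wy": 0, "wz": 0},
  {"x": 0, "y": 0, "z": 0, "wx": 0, "wy": 0, "wz": 0},
  {"x": 0, "y": 0, "z": 0, "wx": 0, "wy": 0, "wz": 0},
  {"x": 0, "y": 0, "z": 0, "wx": 0, "wy": 0, "wz": 0},
  {"x": 0, "y": 0, "z": 0, "wx": 0, "wy": 0, "wz": 0},
], grip=0.3)

```text
clock: 26.7
position: [0.5406, 0.1215, 0.0518]
tool_rot: [1.488, 1.569, 0.034]
force: [0.3, -0.0, 1.1]
grip_width: 0.0558
```

Request:
servo_tool([
  {"x": -0.05, "y": 0, "z": 0, "wx": 0, "wy": 0, "wz": 0},
  {"x": -0.15, "y": 0, "z": 0, "wx": 0, "wy": 0, "wz": 0},
  {"x": -0.3, "y": 0, "z": 0, "wx": 0, "wy": 0, "wz": 0},
  {"x": -0.45, "y": 0, "z": 0, "wx": 0, "wy": 0, "wz": 0},
  {"x": -0.5, "y": -0.2, "z": -0.5, "wx": 0, "wy": 0, "wz": 0},
  {"x": -0.5, "y": -0.2, "z": -0.6, "wx": 0, "wy": 0, "wz": 0},
  {"x": -0.5, "y": -0.2, "z": -0.6, "wx": 0, "wy": 0, "wz": 0},
  {"x": -0.5, "y": -0.2, "z": -0.6, "wx": 0, "wy": 0, "wz": 0},
  {"x": -0.5, "y": -0.2, "z": -0.6, "wx": 0, "wy": 0, "wz": 0},
  {"x": -0.5, "y": -0.2, "z": -0.6, "wx": 0, "wy": 0, "wz": 0},
])

```text
clock: 27.95
position: [0.4329, 0.3503, 0.2515]
tool_rot: [1.25, 1.569, -0.205]
force: [1.4, -0.8, -0.2]
grip_width: 0.0555
```

```bash
python3 -c "
from h import *
rows()
for c in ['top','side']:
    im,d=bot.grab_frame(c);P=cloud(c,d)
    save('fin_'+c+'.png',im)
    for b in blues(im,P): print(c,{k:np.round(v,3) for k,v in b.items()})
    hsv=cv2.cvtColor(im,cv2.COLOR_RGB2HSV)
    for zt in (.064,.069):
        m=((hsv[...,0]<8)|(hsv[...,0]>172))&(hsv[...,1]>130)&(P[...,0]>.4)&(P[...,2]>zt)&(P[...,2]<0.1)
        Q=P[m][:,:2]
        if len(Q)>5: v=np.linalg.svd(Q-Q.mean(0),full_matrices=False)[2][0];print(c,zt,len(Q),Q.mean(0).round(4),np.degrees(np.arctan(v[1]/v[0])).round(1))
"
```

```text
now 27.95 [0.4329 0.3503 0.2515] jaw 6.7 q [-1.08  0.42  0.4   1.78 -0.19  0.99 -0.49] F [ 1.4 -0.8 -0.2] w 0.0555
top {'c': array([0.627, 0.115]), 'size': array([0.043, 0.052]), 'yaw': np.float64(-91.027), 'z': np.float64(0.027), 'n': np.int64(106)}
top {'c': array([ 0.614, -0.001]), 'size': array([0.114, 0.013]), 'yaw': np.float64(-93.252), 'z': np.float64(0.043), 'n': np.int64(160)}
top {'c': array([ 0.541, -0.004]), 'size': array([0.112, 0.013]), 'yaw': np.float64(-94.822), 'z': np.float64(0.043), 'n': np.int64(160)}
top {'c': array([0.466, 0.003]), 'size': array([0.113, 0.012]), 'yaw': np.float64(-93.134), 'z': np.float64(0.043), 'n': np.int64(157)}
top 0.064 68 [0.5386 0.1198] -78.7
top 0.069 54 [0.5392 0.1191] -78.6
side {'c': array([0.089, 1.195]), 'size': array([0.03 , 0.037]), 'yaw': np.float64(-91.47), 'z': np.float64(0.176), 'n': np.int64(69)}
side {'c': array([0.627, 0.113]), 'size': array([0.058, 0.05 ]), 'yaw': np.float64(-93.725), 'z': np.float64(0.028), 'n': np.int64(143)}
side {'c': array([ 0.615, -0.004]), 'size': array([0.119, 0.016]), 'yaw': np.float64(-93.403), 'z': np.float64(0.043), 'n': np.int64(223)}
side {'c': array([ 0.541, -0.007]), 'size': array([0.12 , 0.016]), 'yaw': np.float64(-94.676), 'z': np.float64(0.043), 'n': np.int64(224)}
side {'c': array([ 0.466, -0.   ]), 'size': array([0.118, 0.015]), 'yaw': np.float64(-93.526), 'z': np.float64(0.043), 'n': np.int64(229)}
side 0.064 60 [0.5389 0.1129] -75.6
side 0.069 43 [0.5391 0.1146] -78.1
```

View pics/fin_top.png

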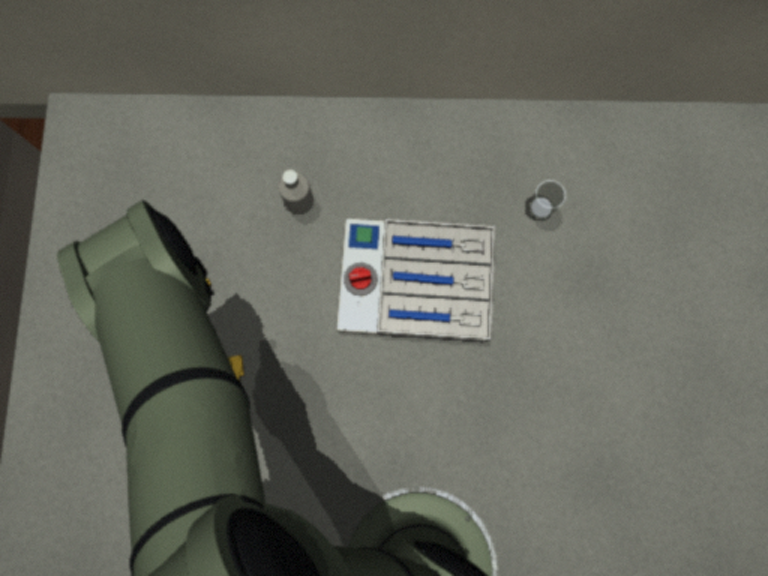

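The final top view shows all three scoops parallel with blades to the right ((470,245), (473,282), (468,318)). The switch bar is turned at (360,278), and the bottle and cup are where they started. The bar reads -78.6°, which is the stop, and the arm is clear, so I hand in.

```bash
python3 -c "
from workcell import bot
print(bot.job_done())"
```

```text
the job is handed in; nothing more can be done
None
```

I laid both loose blue scoops in the empty lanes and turned the red switch clockwise to its stop. I handed the job in at about 28 s of the 64 s allowed. `job_done` gives no verdict, so what follows is from my own checks.

- **Scoops:** The left scoop is in the far lane and the right one in the near lane. Both were lowered until the force showed contact, then released; the peak reading was 22 N. In the last pictures they lie flat and trough up, at -93.1° to -93.7° against a lane direction of -93.2°. Their blades point the same way as the middle scoop's.
- **Switch:** After the first turn the bar read about -75.5° in the side view and -69° to -73° in the partly blocked top view, short of the expected stop at -77.7°. I gripped it again and pressed to the stop. The turning moment was 1.07 N m both times.
- **Last switch reading:** The clear top view gives -78.6°. The side view gives -75.6° to -78.1°, so the two cameras still differ by up to 3°.
- **Left alone:** The middle scoop, bottle and cup look unmoved, and the yellow look-alikes were not touched. The arm finished clear of everything.

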